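Lock the charger slide with its hitch pin

ROBOT

A 6-joint arm with a two-finger parallel gripper is mounted at the origin on the work surface. World frame = base frame: x ahead of the robot, y to its left, z up, the work surface at z = 0. Lengths are in mm, angles in rad, forces in N, time in s.
With the tool pointing down it reaches from about 425 to 925 mm from the base axis. Payload 12.5 kg.
Tool frame: the origin (TCP) lies on the centre line of the jaws, within the pads' length; the fingertips stand 19 mm ahead of it and the grasp point (between the pads) is the TCP (ctrl.tips_ahead is the distance from the TCP to the fingertips, in mm); z points along the fingers, x is the direction in which the jaws open and shut, and the axes are right-handed (so a half turn about z gives the same grasp; the last joint's range is limited). The gripper opens to 85 mm and grips with 20 to 120 N. Pads are 22 mm wide; open, the fingers measure 114 mm over their backs; the gripper's body (76 mm by 85 mm) begins 54 mm behind the grasp point. The pads swing forward as they close: fully open they stand 13 mm farther back than shut.
Start: joints at [-1.366, 0.491, 1.559, -0, 1.092, -0.106], TCP at [191.16, -595.063, 250.327] pointing down, gripper open.
Joint ranges: [-3.1, 3.1], [-0.84, 2.19], [0.05, 2.79], [-1.13, 4.28], [0.06, 2.93], [-2.69, 2.69]. Speed limits (rad/s): [2.22, 2.22, 2.79, 3.14, 3.14, 3.14].

INTERFACE

Orientations are given as a unit quaternion [x, y, z, w].
In Python, from station import ctrl, grab_frame gives the robot as it stands.
- The arm moves only by the tool apply_moves, never from a script. Its argument "deltas" is one flat list of numbers, 6 for each row, row after row: the shift along the tool's x, y, z in cm, then the turn, a rotation vector about the tool's x, y, z in degrees. A call has exactly 10 rows; each row is the pose to reach, as a shift and turn from the pose measured when the call began, along the tool's axes at that moment; what a row does not reach only later rows make up. A row lasts 1/10 s, in which the tool goes at most 50 mm and 8.59 degrees, less where a joint would pass 70% of its speed; a pose out of reach is approached as far as the arm can. A call with a gripper value outside its range is refused whole. "hand" is the opening, from 0 (shut) to 1 (fully open), set as the call begins (left out, the last holds). The fingers move at their own pace and stop on an object; "grip_force" is the grip in N (left out, the last holds). Time passes only in rows, so rows that repeat a pose let the fingers close, or fill a call up. It gives the time, the measured TCP pose, the force and the opening at its end, in the units of the state.
- ctrl.read_state(): the state, without advancing time (a new reading comes with each control period).
- grab_frame(name): name is "scene" or "top" or "wrist"; returns a dict with "image" (400x640x3 uint8, red, green, blue), "fx", "fy", "cx", "cy" (pixels), "eye" and "orientation" of the camera in the world. Camera axes: x right, y down, z forward; pixel columns grow to the right and rows downward; lengths in mm; the calibration is good to about 2 mm. A picture is of the moment at which its call begins. There is no depth.
- ctrl.close_job(): hands the job in, once; it reports no verdict.
The state is a dict: "t": time; "joint_pos": joint angles; "dq": joint speeds; "joint_torque": joint torques, N m; "ee_pos": TCP position; "orientation": TCP orientation; "ft_force": force on the tool from outside, world axes, zero at the start; "moment": the same for the moment, N m; "gripper_width": finger opening in mm.
Only numpy, scipy, OpenCV 4.12 (cv2) and the standard library are available. Lean on these libraries where they do the work, as an engineer would, in place of code of your own. Each camera call takes 0.05 s, during which the arm holds its last target.

TASK

Lock the orange charger's slide on the garage shelf: slide the charger so that its flat tongue goes in between the two ears of the yoke, and fit the red-headed pin down through the upper ear, the tongue's eye and the lower ear until its head sits fully home on top of the upper ear. The eye is hidden between the ears, so find it by feel, working gently and never forcing the pin or ramming the charger against it, then let go of everything. Leave the glass ashtray, blue case, spanner and aluminium cap where they are.

Things in the scene. Friction and masses are not known exactly. Their poses are not given: they have to be found in the camera images.
- rig: fixed steel base plate 120 x 350 x 8 mm with a dark yoke at one end and the charger's slide; origin on the shelf under the yoke's pin hole, z up, +y along the slide from yoke to charger. The yoke opens to +y: two level ears 46 mm wide (x), y -72 to +24 mm, upper z 48 to 60, lower z 22 to 34, back wall at y -72 to -60. Upper ear has a 34 x 34 x 14 mm guide block on top. Vertical holes at x = y = 0
- yoke_hole (a point): centre of the 13.5 mm hole at its mouth, on the upper face of the guide block that is part of the upper ear, 74 mm above the shelf (hole 26 mm deep down to the gap); axes as the rig
- lower_hole (a point): centre of the 14.5 mm hole at the upper face of the lower ear, 34 mm above the shelf. Two sprung balls inside it catch the falling pin with its shoulder still 12 to 18 mm above the upper hole's mouth; a straight push of about 2 to 6 N on the head then takes it home, where it stays
- carrier (a joint): charger's place on its slide in m: 0 = fully withdrawn, grows as it moves along the rig's -y into the yoke, hard stop fully in at 0.100. Stays where left, about 3 N friction. The tongue's eye lines up with the yoke's holes somewhere between 0.065 and 0.085, different each time. Fully in, the eye is 15 to 35 mm past the hole, with solid tongue under it
- tongue_root (a point): where the flat aluminium tongue leaves the charger, on its upper face, 45 mm above the shelf. Tongue 30 mm wide, 8 mm thick, 14.5 mm eye 50 to 70 mm from here (slotted, clamped), tip 22 mm past the eye's centre. A pin let into the upper hole rests on solid tongue (shoulder 33 mm above the mouth) and drops when the eye comes under it as the charger is drawn slowly back, then stops the charger
- handle (a point): middle of the charger's black carry handle, a bar 14 x 14 mm in section, 72 mm clear length along the rig's x, 104 mm above the shelf, 39 mm over the top of the orange charger (94 x 120 x 50 mm, top 65 mm above the shelf). Moves with the charger, axes as the rig; best gripped from above with the fingers on its +y and -y sides
- pin: loose hitch pin, 70 to 130 g: steel shank 12 mm diameter with a short tapered nose (10 mm diameter at the end, 3 mm long) and a red round head 28 mm diameter, 26 mm tall; origin at the end of the nose, z up towards the head, shoulder at 62 mm, head top at 88 mm. It starts upright in the wooden stand
- pin_shoulder (a point): centre of the underside of the pin's head, 62 mm above the nose end; rests on the upper hole's mouth when home
- stand: fixed wooden block 46 x 46 x 68 mm with a 15 mm hole in its middle, in which the pin hangs by its head (head from 68 to 94 mm above the shelf); origin under its centre
- cap: loose aluminium terminal cap, 32 mm diameter, 26 mm tall, origin under its centre; leave alone
- case: loose blue hinged-lid plastic case 120 x 200 x 61 mm, origin under its centre; leave alone
- ashtray: small glass ashtray, 90 mm diameter, 32 mm tall, on a grey pad 120 x 120 x 5 mm; origin under its centre; leave alone
- spanner: steel spanner lying on the shelf; leave alone
There are look-alikes about, which are no part of the job. Of the things that look like the stand, the largest one is meant.

How it is judged:
By the outcome, as a careful person would: the job done as asked, in the order asked, and still so for the second after the job is handed in, with the robot touching nothing.
It also fails if it takes over 72 s, if anything falls off the work surface, if the arm or the gripper's body presses on something with over 40 N, if the wrist force passes 120 N, or if a joint passes its speed limit or range.

## Working session

There is one attempt and no reset: what is moved stays moved. The work goes in short steps, Python scripts to look and compute and a tool call to move; the robot and the scene stay as the last step left them, time stands still between calls to the robot, and variables do not carry over. Pictures are saved under pics/ and viewed, and the job is handed in when it is done.

Besides the shell and the picture viewer there is one more tool, called after "Emit:" by a JSON object that holds its "name" and its "arguments". apply_moves: Moves the arm, as the interface text tells. Its arguments: {"type":"object","properties":{"deltas":{"type":"array","items":{"type":"number"}},"hand":{"type":"number"},"grip_force":{"type":"number"}},"required":["deltas"]}

```bash
mkdir -p pics; ls; cat > h.py <<'E'
import numpy as np, cv2
from scipy.spatial.transform import Rotation as R
from station import ctrl, grab_frame
def snap(name,fn):
    f=grab_frame(name); cv2.imwrite('pics/'+fn,f['image'][:,:,::-1]); 
    return f
def ray(f,u,v):
    d=np.array([(u-f['cx'])/f['fx'],(v-f['cy'])/f['fy'],1.]); return np.array(f['eye'],float),rot(f)@d
def rot(f):
    o=np.array(f['orientation'],float)
    return o if o.shape==(3,3) else R.from_quat(o).as_matrix()
def onz(f,u,v,z):
    e,d=ray(f,u,v); return e+d*(z-e[2])/d[2]
def proj(f,p):
    c=rot(f).T@(np.array(p,float)-np.array(f['eye'])); return f['fx']*c[0]/c[2]+f['cx'],f['fy']*c[1]/c[2]+f['cy']
E
python3 - <<'E'
from h import *
import pickle
F={}
for n in('scene','top','wrist'):
    F[n]=snap(n,n+'0.png'); print(n,F[n]['eye'],F[n]['orientation'],F[n]['fx'])
pickle.dump(F,open('f0.pkl','wb'))
print(ctrl.read_state())
E
```

```text
pics
scene [ 958.74305308 -438.06454397  804.54703276] [ 0.87463553  0.35549049 -0.12315879 -0.30573045] 364.3734682558849
top [ 377.02266927  -30.51149285 1193.60202592] [ 0.70447058 -0.70390742  0.06620169 -0.06207158] 384.4488534537767
wrist [ 267.8351458  -570.40195927  374.54516295] [ 0.79851334 -0.58126433 -0.09227042  0.12646894] 283.12363713199625
{'t': 0.15, 'joint_pos': array([-1.36559120e+00,  4.91419041e-01,  1.55929771e+00,  1.13643361e-05,
        1.09171461e+00, -1.05601122e-01]), 'dq': array([ 3.75153370e-05, -1.61340836e-03, -1.04685981e-03, -7.37556164e-04,
        1.40652249e-04, -6.10003674e-04]), 'joint_torque': array([ 2.26624397e-03, -6.18705869e+01, -2.61691636e+01, -6.03792046e-05,
        3.23757318e-03,  4.04425826e-07]), 'ee_pos': array([ 191.13500925, -594.9043441 ,  249.86730005]), 'orientation': array([ 8.08028817e-01, -5.89142814e-01, -3.07540974e-04, -2.85138343e-04]), 'ft_force': array([-1.28802133, -0.01561659,  0.22302816]), 'moment': array([0.05668787, 0.00379573, 0.01579883]), 'gripper_width': 85.53771997658262}
```

View pics/scene0.png

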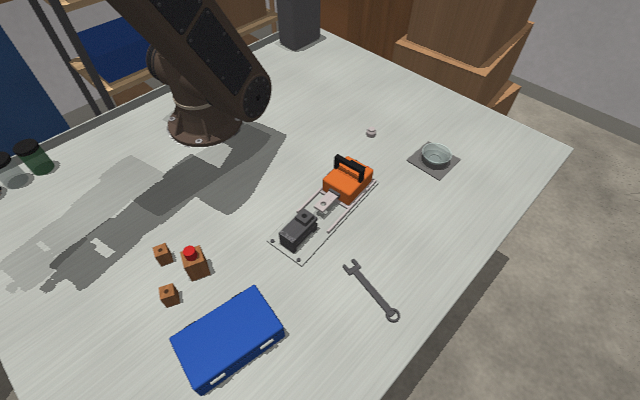

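View pics/top0.png

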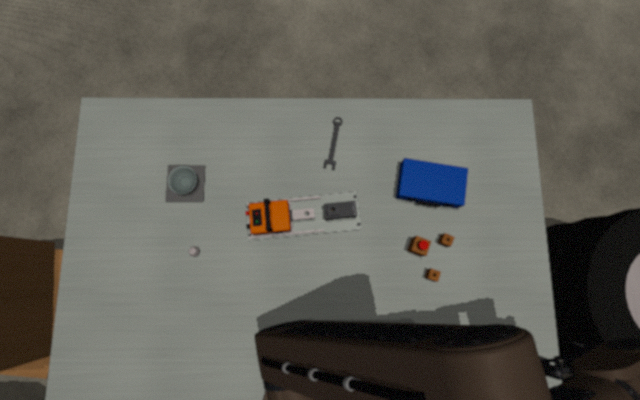

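View pics/wrist0.png

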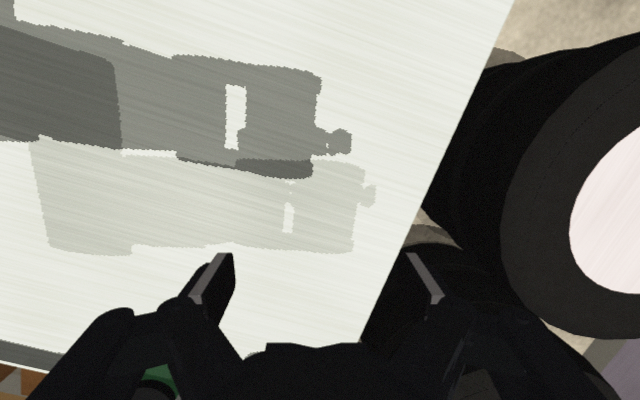

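The scene view shows the red-headed pin at (190,252) in the larger wooden block (195,265). The look-alike small blocks are at (162,254) and (169,295). The rig has its dark yoke at (300,228), the orange charger at (348,180) and the handle at (349,165). In the top view, the pin is at (423,244) and the small blocks at (446,240) and (433,275).

```bash
python3 - <<'E'
from h import *
import pickle
F=pickle.load(open('f0.pkl','rb'))
t=F['top'];s=F['scene']
a=cv2.resize(t['image'][180:290,235:365],None,fx=6,fy=5.4,interpolation=cv2.INTER_CUBIC)
cv2.imwrite('pics/c_top.png',a[:,:,::-1])
cv2.imwrite('pics/c_top2.png',cv2.resize(t['image'][225:290,395:465],None,fx=8,fy=8,interpolation=cv2.INTER_CUBIC)[:,:,::-1])
cv2.imwrite('pics/c_sc.png',cv2.resize(s['image'][145:270,260:385],None,fx=4.8,fy=4.8,interpolation=cv2.INTER_CUBIC)[:,:,::-1])
cv2.imwrite('pics/c_sc2.png',cv2.resize(s['image'][235:310,145:220],None,fx=7,fy=7,interpolation=cv2.INTER_CUBIC)[:,:,::-1])
# colour centroids
for n,f in F.items():
    if n=='wrist':continue
    h=cv2.cvtColor(f['image'],cv2.COLOR_RGB2HSV)
    for nm,lo,hi in(('red',(0,190,120),(4,255,255)),('orange',(7,200,150),(14,255,255))):
        m=cv2.inRange(h,lo,hi); k,l,st,c=cv2.connectedComponentsWithStats(m)
        for i in range(1,k):
            if st[i,4]>15: print(n,nm,st[i],c[i], onz(f,*c[i],94 if nm=='red' else 65).round(1))
E
```

```text
scene red [183 246  12  10  92] [188.57608696 250.68478261] [ 458.4 -338.    94. ]
top red [420 241   8   9  55] [423.14545455 244.61818182] [ 455.8 -334.5   94. ]
top orange [271 201  18  30 364] [279.45054945 214.48901099] [546.6  79.9  65. ]
top orange [249 203  16  30 182] [257.2967033  217.25824176] [538.3 145.3  65. ]
```

View pics/c_top.png

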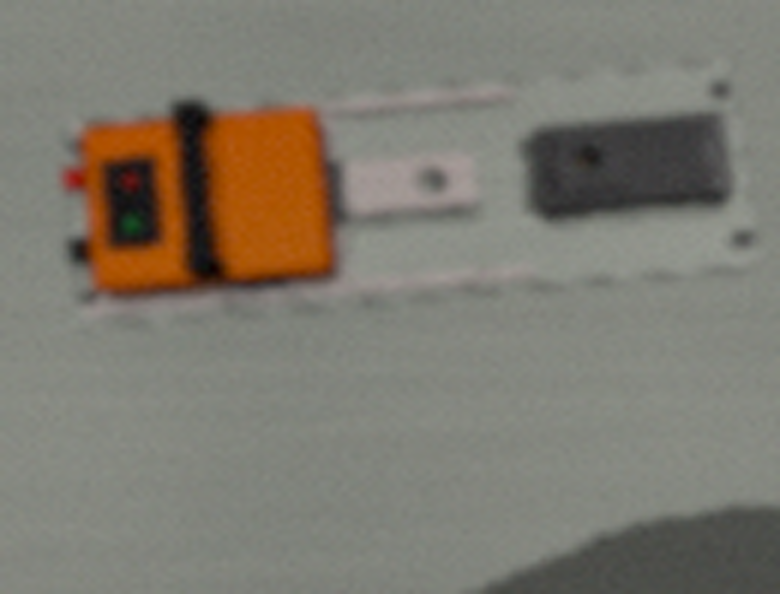

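View pics/c_sc2.png

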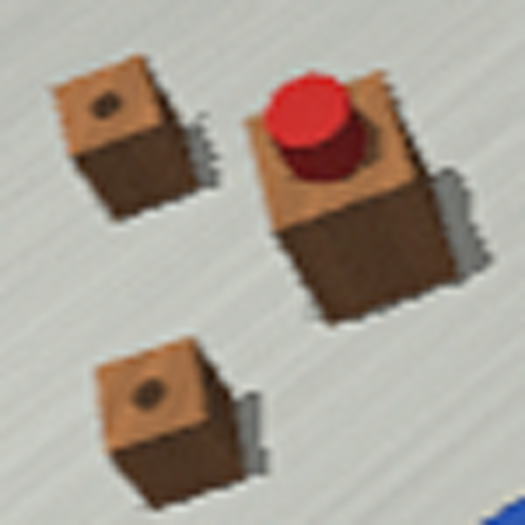

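View pics/c_sc.png

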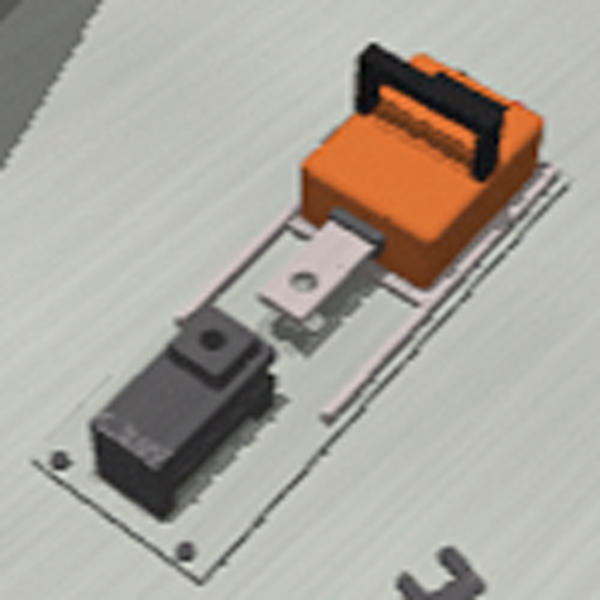

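View pics/c_top2.png

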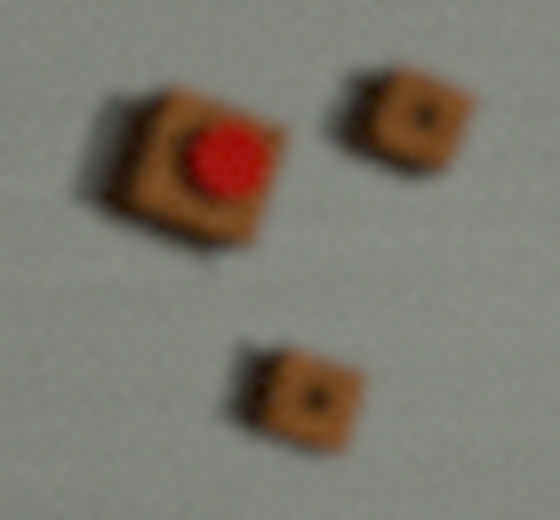

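```bash
python3 - <<'E'
from h import *
import pickle
F=pickle.load(open('f0.pkl','rb'))
t=F['top'];s=F['scene']
T=lambda x,y,z:onz(t,235+x/6-.5,180+y/5.4-.5,z).round(1)
S=lambda x,y,z:onz(s,260+x/4.8-.5,145+y/4.8-.5,z).round(1)
print('hole',T(588,156,74),S(212,340,74))
print('eye',T(432,180,45),S(305,282,45))
print('handle top',T(190,108,111),T(208,272,111),S(372,48,111),S(500,110,111))
print('bolts',T(720,90,8),T(742,238,8),S(60,460,8),S(185,550,8))
print('charger front top corners',T(318,110,65),T(335,272,65),S(302,165,65),S(425,240,65))
print('charger back',T(85,130,65),T(98,288,65))
print('stand top mid',onz(t,395+205/8,225+170/8,68).round(1),'small',onz(t,395+425/8,225+118/8,40).round(1),onz(t,395+317/8,225+398/8,40).round(1))
E
```

```text
hole [563.7 -77.2  74. ] [562.2 -79.2  74. ]
eye [5.548e+02 2.000e-01 4.500e+01] [554.9  -1.4  45. ]
handle top [583.1 114.2 111. ] [495.8 103.6 111. ] [501.4 108.  111. ] [583.8 121.2 111. ]
bolts [ 613.7 -149.4    8. ] [ 527.  -159.4    8. ] [ 525.  -159.2    8. ] [ 612.2 -150.3    8. ]
charger front top corners [590.8  56.7  65. ] [500.9  47.   65. ] [506.1  46.8  65. ] [592.4  54.1  65. ]
charger back [579.4 172.2  65. ] [492.1 162.9  65. ]
stand top mid [ 452.9 -334.1   68. ] small [ 474.3 -425.3   40. ] [ 371.  -379.1   40. ]
```

```bash
cat >> h.py <<'E'
def Rdown(xdir_deg):
    a=np.radians(xdir_deg); x=np.array([np.cos(a),np.sin(a),0]); z=np.array([0,0,-1.]); return np.column_stack([x,np.cross(z,x),z])
def delta(p,xdir=None):
    s=ctrl.read_state(); R0=R.from_quat(s['orientation']).as_matrix(); 
    Rt=R0 if xdir is None else Rdown(xdir)
    d=R0.T@(np.array(p,float)-s['ee_pos'])/10; r=np.degrees(R.from_matrix(R0.T@Rt).as_rotvec())
    print('d cm',d.round(3),'rot',r.round(2),'t',round(s['t'],2)); return d,r
E
python3 - <<'E'
from h import *
delta((470,-170,260),-83.3)
delta((541,111.5,200),-83.3)
E
```

```text
d cm [-31.927 -39.545  -0.983] rot [-0.    0.05 11.11] t 0.15
d cm [-56.552 -54.913   5.039] rot [-0.    0.05 11.11] t 0.15
```

Emit:
{"name": "apply_moves", "arguments": {"deltas": [-3.2,-4,0,0,0,1,-6.4,-8,0,0,0,2,-9.6,-12,0,0,0,3,-12.8,-16,0,0,0,4.5,-16,-20,0,0,0,6,-19.2,-24,0,0,0,7,-22.4,-28,0,0,0,8,-25.6,-32,0,0,0,9,-28.8,-36,0,0,0,10,-32,-39.6,0,0,0,11.1], "hand": 0.5}}

```text
t: 1.15
ee_pos: [466.4, -175.3, 250.2]
orientation: [0.747, -0.665, -0.0, -0.0]
ft_force: [1.3, -0.3, -0.1]
gripper_width: 42.9
```

```bash
python3 - <<'E'
from h import *
print(ctrl.read_state())
delta((541,111.5,170),-83.3)
E
```

```text
{'t': 1.15, 'joint_pos': array([-4.92443216e-01,  3.11729979e-01,  1.86276364e+00,  7.89727748e-04,
        9.67355171e-01,  9.61723449e-01]), 'dq': array([ 1.01721425e+00,  9.99694845e-02, -1.55602699e-01,  7.62812433e-04,
        5.13887950e-02,  1.20445233e+00]), 'joint_torque': array([-7.50942975e+00, -4.97452891e+01, -2.16049826e+01,  2.52956041e-02,
        7.25628762e-02, -2.01492369e+00]), 'ee_pos': array([ 466.35534538, -175.25354785,  250.2164991 ]), 'orientation': array([ 7.46967233e-01, -6.64860761e-01, -2.00140524e-04, -2.86414392e-04]), 'ft_force': array([ 1.2764112 , -0.29531981, -0.09519139]), 'moment': array([-0.05650453, -0.06565409, -0.02155877]), 'gripper_width': 42.85879236189584}
d cm [-27.611 -10.737   8.042] rot [-0.01  0.04 -0.04] t 1.15
```

Emit:
{"name": "apply_moves", "arguments": {"deltas": [-4,-1.5,0.5,0,0,0,-8,-3,1,0,0,0,-12,-4.6,2,0,0,0,-16,-6.2,3.5,0,0,0,-20,-7.8,5,0,0,0,-23.5,-9.2,6.5,0,0,0,-26,-10.2,7.5,0,0,0,-27.6,-10.7,8,0,0,0,-27.6,-10.7,8,0,0,0,-27.6,-10.7,8,0,0,0]}}

```text
t: 2.15
ee_pos: [540.5, 110.9, 170.6]
orientation: [0.747, -0.665, -0.0, -0.0]
ft_force: [-0.2, -0.4, 0.1]
gripper_width: 42.6
```

```bash
python3 - <<'E'
from h import *
import pickle
f=snap('wrist','w1.png');pickle.dump(f,open('w1.pkl','wb'))
print(ctrl.read_state()['ee_pos'])
for p in ((541,111.5,111),(563,-78,74),(555,0,45)): print(proj(f,p))
E
```

```text
[540.57115802 110.53000345 170.78783352]
(np.float64(315.23344628709293), np.float64(226.67064475635956))
(np.float64(544.8116921698103), np.float64(209.38756449009514))
(np.float64(436.5730631261139), np.float64(197.4442808976261))
```

View pics/w1.png

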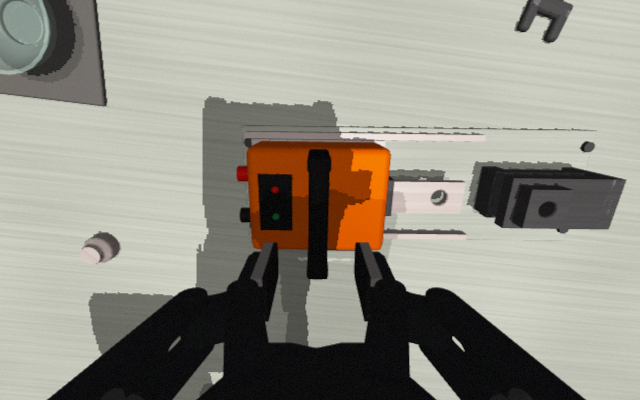

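```bash
python3 - <<'E'
from h import *
import pickle
f=pickle.load(open('w1.pkl','rb'))
for n,u,v,z in(('hA',319,151,111),('hB',317,277,111),('eye',439,197,45),('hole',547.5,209,74),('tip',463,197,45),('root',388,197,45)): print(n,onz(f,u,v,z).round(1))
E
```

```text
hA [594.2 115.3 111. ]
hB [500.4 105.4 111. ]
eye [555.7  -2.1  45. ]
hole [563.6 -80.1  74. ]
tip [558.3 -24.2  45. ]
root [550.1  44.8  45. ]
```

```bash
python3 - <<'E'
from h import *
delta((546,110.3,104),-84)
E
```

```text
d cm [ 0.089 -0.534  6.679] rot [-0.02  0.03  0.63] t 2.2
```

Emit:
{"name": "apply_moves", "arguments": {"deltas": [0.1,-0.5,1,0,0,0.6,0.1,-0.5,2.5,0,0,0.6,0.1,-0.5,4,0,0,0.6,0.1,-0.5,5.5,0,0,0.6,0.1,-0.5,6.4,0,0,0.6,0.1,-0.5,6.7,0,0,0.6,0.1,-0.5,6.7,0,0,0.6,0.1,-0.5,6.7,0,0,0.6,0.1,-0.5,6.7,0,0,0.6,0.1,-0.5,6.7,0,0,0.6]}}

```text
t: 3.2
ee_pos: [545.8, 110.2, 104.3]
orientation: [0.743, -0.669, 0.0, -0.001]
ft_force: [0.5, 0.4, -0.3]
gripper_width: 42.8
```

Emit:
{"name": "apply_moves", "arguments": {"deltas": [0,0,0,0,0,0,0,0,0,0,0,0,0,0,0,0,0,0,0,0,0,0,0,0,0,0,0,0,0,0,0,0,0,0,0,0,0,0,0,0,0,0,0,0,0,0,0,0,0,0,0,0,0,0,0,0,0,0,0,0], "hand": 0, "grip_force": 30}}

```text
t: 4.2
ee_pos: [545.9, 110.2, 104.6]
orientation: [0.743, -0.669, 0.0, -0.001]
ft_force: [-1.3, 0.9, 5.2]
gripper_width: 13.2
```

```bash
python3 - <<'E'
from h import *
import pickle
s=ctrl.read_state(); print(s['ft_force'],s['moment'],s['gripper_width'],s['ee_pos'])
f=snap('wrist','w2.png');pickle.dump(f,open('w2.pkl','wb'))
E
```

```text
[-1.27694498  0.9159501   5.22510153] [ 0.07984267  0.23085128 -0.06796582] 13.22091343422856 [545.93378586 110.24593667 104.56880826]
```

View pics/w2.png

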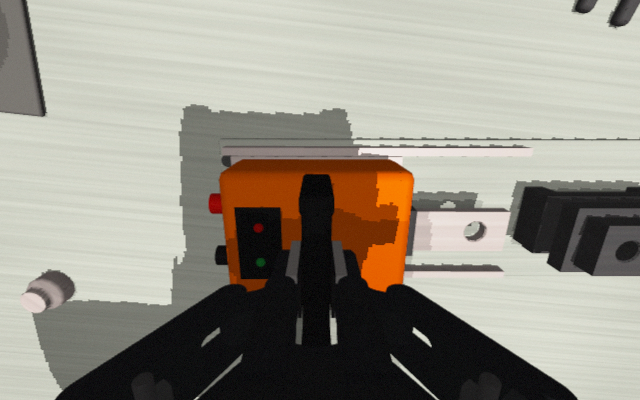

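Emit:
{"name": "apply_moves", "arguments": {"deltas": [0.3,0,0,0,0,0,0.8,0,0,0,0,0,1.4,0,0,0,0,0,2.2,0,0,0,0,0,3,0,0,0,0,0,3.8,0,0,0,0,0,4.6,0,0,0,0,0,5.2,0,0,0,0,0,5.6,0,0,0,0,0,6,0,0,0,0,0]}}

```text
t: 5.25
ee_pos: [552.2, 50.1, 104.6]
orientation: [0.743, -0.669, 0.0, -0.001]
ft_force: [-2.1, 3.4, 4.8]
gripper_width: 13.5
```

```bash
python3 - <<'E'
from h import *
import pickle
s=ctrl.read_state(); print(s['ft_force'],s['moment'],s['gripper_width'],s['ee_pos'])
f=snap('wrist','w3.png');pickle.dump(f,open('w3.pkl','wb'))
E
```

```text
[-2.11456644  3.39814748  4.75462823] [ 0.46704003  0.35487966 -0.03839705] 13.518206293210323 [552.15773131  50.0731676  104.55201617]
```

View pics/w3.png

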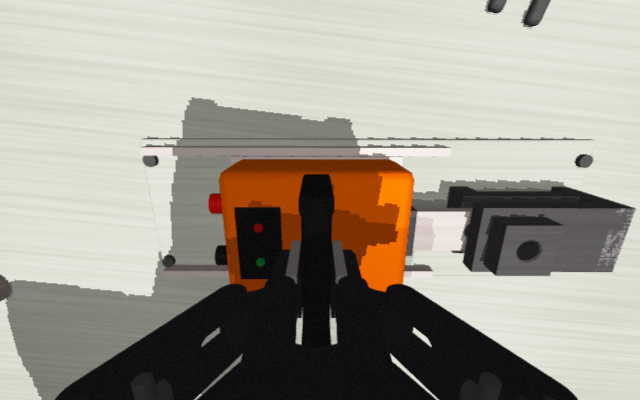

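Emit:
{"name": "apply_moves", "arguments": {"deltas": [0.3,0,0,0,0,0,0.8,0,0,0,0,0,1.4,0,0,0,0,0,2,0,0,0,0,0,2.6,0,0,0,0,0,3.0,0,0,0,0,0,3.3,0,0,0,0,0,3.6,0,0,0,0,0,3.7,0,0,0,0,0,3.8,0,0,0,0,0]}}

```text
t: 6.3
ee_pos: [555.7, 15.4, 104.6]
orientation: [0.743, -0.669, -0.002, -0.002]
ft_force: [-0.1, 46.7, 7.2]
gripper_width: 13.5
```

Emit:
{"name": "apply_moves", "arguments": {"deltas": [0,0,0,0,0,0,0.05,0,0,0,0,0,0.05,0,0,0,0,0,0.1,0,0,0,0,0,0.1,0,0,0,0,0,0.15,0,0,0,0,0,0.15,0,0,0,0,0,0.2,0,0,0,0,0,0.2,0,0,0,0,0,0.2,0,0,0,0,0]}}

```text
t: 7.3
ee_pos: [555.7, 15.6, 104.6]
orientation: [0.743, -0.67, -0.003, -0.003]
ft_force: [-1.5, 28.4, 6.1]
gripper_width: 13.3
```

```bash
python3 - <<'E'
from h import *
import pickle
s=ctrl.read_state(); print(s['ft_force'],s['moment'],s['gripper_width'],s['ee_pos'])
f=snap('wrist','w4.png');pickle.dump(f,open('w4.pkl','wb'))
E
```

```text
[-1.50535478 28.37226295  6.06875525] [4.25451011 0.10937016 0.01150165] 13.315169647793171 [555.68320287  15.61813723 104.5763903 ]
```

View pics/w4.png

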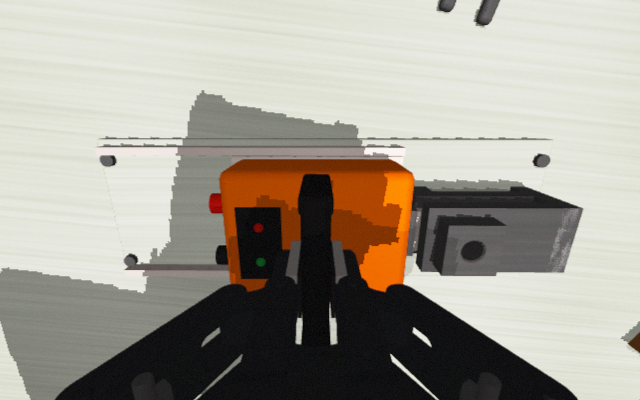

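```bash
python3 - <<'E'
from h import *
import pickle
for n,u,v in (('w2',627,250),('w3',528.5,250),('w4',473.5,250.5)):
    f=pickle.load(open(n+'.pkl','rb'))
    print(n,onz(f,u,v,74).round(1))
f=pickle.load(open('w4.pkl','rb'))
a=f['image'][200:290,390:600]; cv2.imwrite('pics/w4c.png',cv2.resize(a,None,fx=3.5,fy=3.5,interpolation=cv2.INTER_CUBIC)[:,:,::-1])
E
```

```text
w2 [563.9 -79.3  74. ]
w3 [563.7 -79.6  74. ]
w4 [563.5 -79.9  74. ]
```

View pics/w4c.png

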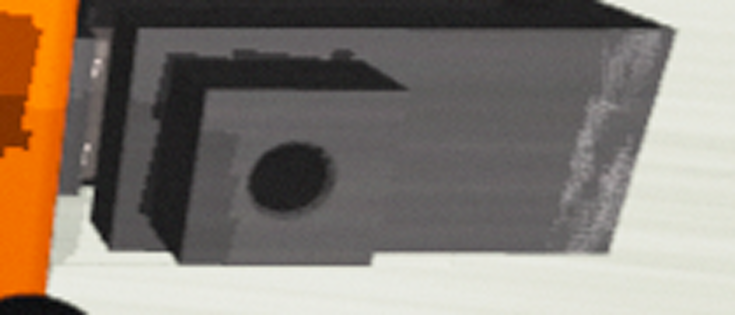

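Emit:
{"name": "apply_moves", "arguments": {"deltas": [-0.1,0,0,0,0,0,-0.1,0,0,0,0,0,-0.1,0,0,0,0,0,-0.1,0,0,0,0,0,-0.1,0,0,0,0,0,-0.1,0,0,0,0,0,-0.1,0,0,0,0,0,-0.1,0,0,0,0,0,-0.1,0,0,0,0,0,-0.1,0,0,0,0,0]}}

```text
t: 8.35
ee_pos: [555.6, 16.4, 104.6]
orientation: [0.743, -0.67, -0.003, -0.003]
ft_force: [-0.7, -2.4, 4.0]
gripper_width: 13.2
```

Emit:
{"name": "apply_moves", "arguments": {"deltas": [0,0,0,0,0,0,0,0,0,0,0,0,0,0,0,0,0,0,0,0,0,0,0,0,0,0,-0.5,0,0,0,0,0,-2,0,0,0,0,0,-5,0,0,0,0,0,-8,0,0,0,0,0,-10,0,0,0,0,0,-10,0,0,0], "hand": 0.5}}

```text
t: 9.35
ee_pos: [556.5, 15.6, 207.5]
orientation: [0.743, -0.67, -0.001, -0.005]
ft_force: [0.3, 0.5, -0.1]
gripper_width: 42.7
```

```bash
python3 - <<'E'
from h import *
print(ctrl.read_state()['ft_force'])
delta((456.5,-336,200),-84)
E
```

```text
[ 0.33540416  0.53363965 -0.10380959]
d cm [33.939 13.588  0.424] rot [-0.33  0.42 -0.07] t 9.35
```

Emit:
{"name": "apply_moves", "arguments": {"deltas": [2.5,1,0,0,0,0,6.5,2.6,0,0,0,0,11,4.4,0,0,0.2,0,15.5,6.2,0,-0.2,0.2,0,20,8,0,-0.3,0.4,0,24.5,9.8,0,-0.3,0.4,0,28.5,11.4,0.2,-0.3,0.4,0,31.5,12.6,0.4,-0.3,0.4,0,33.3,13.3,0.4,-0.3,0.4,0,33.9,13.6,0.4,-0.3,0.4,0], "hand": 0.7}}

```text
t: 10.35
ee_pos: [455.5, -337.1, 199.3]
orientation: [0.742, -0.67, -0.0, -0.0]
ft_force: [0.0, -0.0, -0.1]
gripper_width: 59.7
```

```bash
python3 - <<'E'
from h import *
import pickle
f=snap('wrist','w5.png');pickle.dump(f,open('w5.pkl','wb'))
h=cv2.cvtColor(f['image'],cv2.COLOR_RGB2HSV)
m=cv2.inRange(h,(0,190,60),(4,255,255)); k,l,st,c=cv2.connectedComponentsWithStats(m)
print(st[1:],c[1:])
delta((457,-336,90),-84)
E
```

```text
[[302 182  32  37 801]] [[317.54057428 200.25717853]]
d cm [-0.057 -0.155 10.947] rot [ 0.01  0.06 -0.17] t 10.4
```

View pics/w5.png

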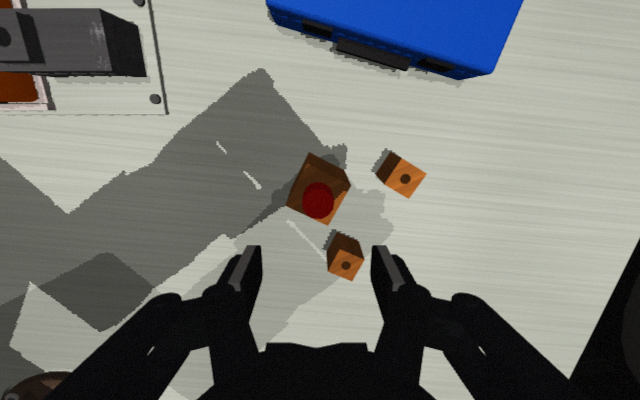

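```bash
python3 - <<'E'
from h import *
import pickle
f=pickle.load(open('w5.pkl','rb'))
a=f['image'][140:240,270:370]; cv2.imwrite('pics/w5c.png',cv2.resize(cv2.convertScaleAbs(a,alpha=1.6),None,fx=6,fy=6,interpolation=cv2.INTER_CUBIC)[:,:,::-1])
for z in (94,68):
  for q in (0,1.5708,3.1416,4.712):
    p=np.array([457+14*np.cos(q),-336+14*np.sin(q),z]); print(z,np.round(proj(f,p),1))
E
```

```text
94 [316.6 188.6]
94 [298.7 202.6]
94 [313.3 219.3]
94 [331.1 205.8]
68 [316.6 181. ]
68 [300.3 193.8]
68 [313.6 209.1]
68 [329.7 196.7]
```

View pics/w5c.png

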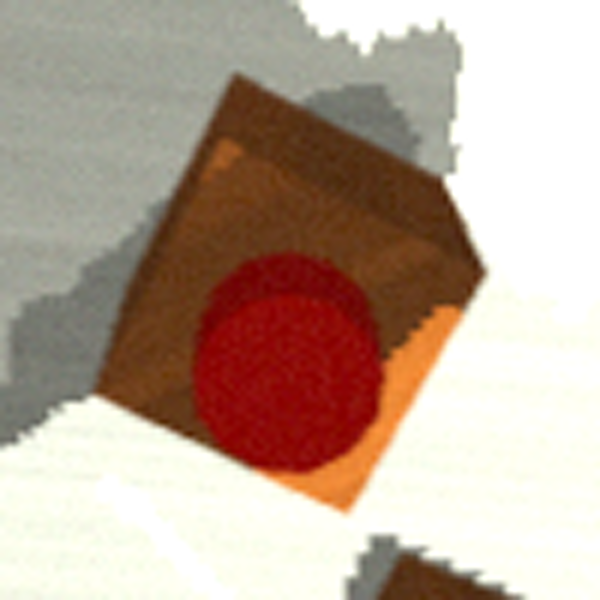

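```bash
python3 - <<'E'
from h import *
import pickle
f=pickle.load(open('w5.pkl','rb')); p=onz(f,318,203.7,94); print(p)
delta((p[0],p[1],91),-84); print(ctrl.tips_ahead)
E
```

```text
[ 457.72770163 -338.58135813   94.        ]
d cm [ 0.207 -0.202 10.847] rot [ 0.01  0.06 -0.17] t 10.4
19.0
```

Emit:
{"name": "apply_moves", "arguments": {"deltas": [0.2,-0.2,1.5,0,0,0,0.2,-0.2,4,0,0,0,0.2,-0.2,6.5,0,0,0,0.2,-0.2,8.5,0,0,0,0.2,-0.2,9.7,0,0,0,0.2,-0.2,10.3,0,0,0,0.2,-0.2,10.6,0,0,0,0.2,-0.2,10.8,0,0,0,0.2,-0.2,10.8,0,0,0,0.2,-0.2,10.8,0,0,0]}}

```text
t: 11.4
ee_pos: [457.9, -338.7, 92.0]
orientation: [0.742, -0.67, 0.0, -0.0]
ft_force: [-0.4, -0.2, 0.0]
gripper_width: 60.2
```

```bash
python3 - <<'E'
from h import *
s=ctrl.read_state(); print(s['ft_force'],s['ee_pos'])
f=snap('wrist','w6.png')
E
```

```text
[-0.42339635 -0.21306746  0.01633964] [ 457.87697544 -338.67096257   92.03668556]
```

View pics/w6.png

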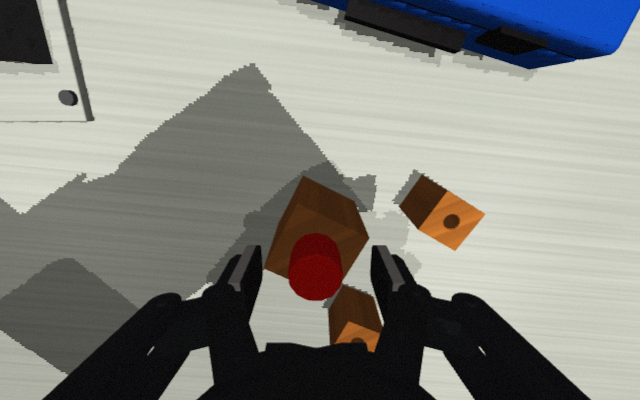

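Emit:
{"name": "apply_moves", "arguments": {"deltas": [0,0,0,0,0,0,0,0,0,0,0,0,0,0,0,0,0,0,0,0,0,0,0,0,0,0,0,0,0,0,0,0,0,0,0,0,0,0,0,0,0,0,0,0,0,0,0,0,0,0,0,0,0,0,0,0,0,0,0,0], "hand": 0, "grip_force": 40}}

```text
t: 12.45
ee_pos: [457.9, -338.8, 92.4]
orientation: [0.742, -0.67, 0.0, -0.0]
ft_force: [-1.1, 0.5, 6.3]
gripper_width: 26.9
```

Emit:
{"name": "apply_moves", "arguments": {"deltas": [0,0,-0.2,0,0,0,0,0,-0.6,0,0,0,0,0,-1.5,0,0,0,0,0,-3,0,0,0,0,0,-5,0,0,0,0,0,-7,0,0,0,0,0,-8.5,0,0,0,0,0,-9.5,0,0,0,0,0,-10,0,0,0,0,0,-10,0,0,0]}}

```text
t: 13.45
ee_pos: [457.9, -338.8, 192.8]
orientation: [0.742, -0.67, 0.001, -0.0]
ft_force: [-0.2, 0.5, -0.6]
gripper_width: 26.4
```

```bash
python3 - <<'E'
from h import *
s=ctrl.read_state(); print(s['ft_force'],s['moment'],s['ee_pos'])
f=snap('scene','s7.png'); cv2.imwrite('pics/s7c.png',cv2.resize(f['image'][170:310,100:260],None,fx=4,fy=4)[:,:,::-1])
delta((563.6,-79.7,190),-84)
E
```

```text
[-0.16437486  0.45007477 -0.5583126 ] [ 0.05160626 -0.04528823  0.02146151] [ 457.86909237 -338.8445213   192.84278308]
d cm [-24.693 -13.163   0.233] rot [-0.04  0.   -0.17] t 13.5
```

View pics/s7c.png

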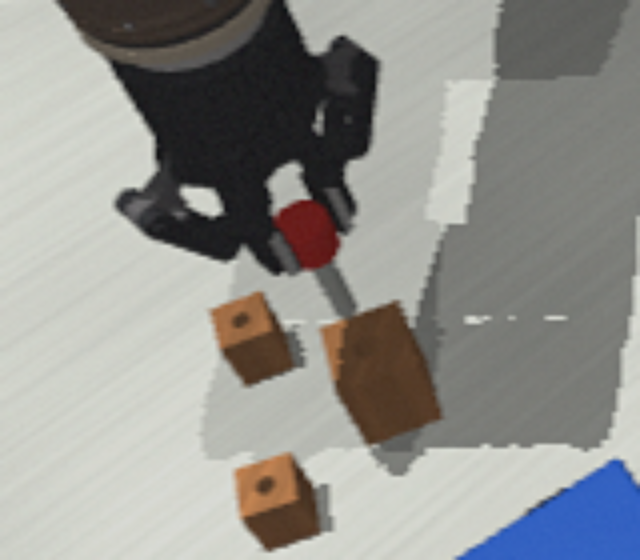

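Emit:
{"name": "apply_moves", "arguments": {"deltas": [-1.5,-0.8,0,0,0,0,-4.5,-2.4,0,0,0,0,-8,-4.3,0,0,0,0,-12,-6.4,0,0,0,0,-16,-8.5,0,0,0,0,-19.5,-10.4,0,0,0,0,-22.3,-11.9,0.2,0,0,0,-24,-12.8,0.3,0,0,0,-24.7,-13.2,0.3,0,0,0,-24.7,-13.2,0.3,0,0,0]}}

```text
t: 14.5
ee_pos: [564.0, -78.5, 188.8]
orientation: [0.743, -0.67, -0.0, -0.0]
ft_force: [-0.4, -0.4, -1.1]
gripper_width: 26.3
```

```bash
python3 - <<'E'
from h import *
import pickle
s=ctrl.read_state(); print(s['ft_force'],s['moment'],s['ee_pos'],s['orientation'])
for n in('wrist','scene','top'):
    f=snap(n,n+'8.png'); pickle.dump(f,open(n+'8.pkl','wb'))
    print(n,'hole',proj(f,(563.6,-79.7,74)),'tip',proj(f,(s['ee_pos'][0],s['ee_pos'][1],104)))
    u,v=map(int,proj(f,(563.6,-79.7,90)))
    k=3.5 if n=='wrist' else 7
    w=int(300/k)
    u=min(max(u,w),640-w);v=min(max(v,w),400-w)
    cv2.imwrite('pics/'+n+'8c.png',cv2.resize(f['image'][v-w:v+w,u-w:u+w],None,fx=k,fy=k,interpolation=cv2.INTER_CUBIC)[:,:,::-1]); print(u-w,v-w,k)
E
```

```text
[-0.44541715 -0.40152037 -1.12847698] [-0.06085178 -0.01826523  0.01547359] [563.95173249 -78.45772222 188.83785578] [ 7.42689172e-01 -6.69636269e-01 -2.41199248e-04 -5.44284059e-05]
wrist hole (np.float64(317.27179077309836), np.float64(202.97466423197372)) tip (np.float64(315.93510231402786), np.float64(214.53926619428555))
232 124 3.5
scene hole (np.float64(303.90049302191863), np.float64(215.762455319287)) tip (np.float64(304.0186382631851), np.float64(208.22431004387357))
261 169 7
top hole (np.float64(333.3454721207502), np.float64(208.4115956496728)) tip (np.float64(333.3596633425904), np.float64(206.57610321306493))
291 165 7
```

View pics/wrist8c.png

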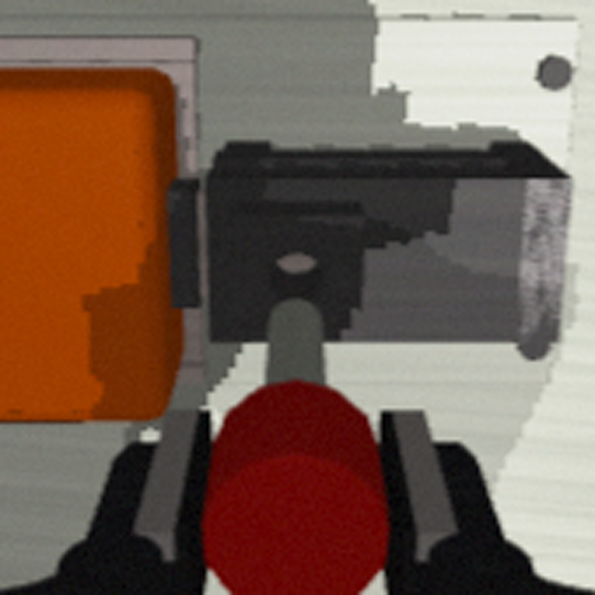

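View pics/scene8c.png

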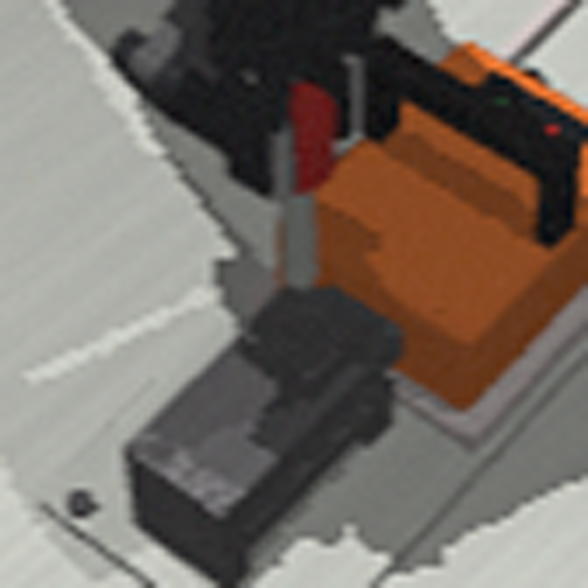

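```bash
python3 - <<'E'
from h import *
import pickle
f=pickle.load(open('wrist8.pkl','rb'))
a=f['image'][180:235,285:350]; cv2.imwrite('pics/w8d.png',cv2.resize(cv2.convertScaleAbs(a,alpha=2),None,fx=10,fy=10,interpolation=cv2.INTER_CUBIC)[:,:,::-1])
s=pickle.load(open('scene8.pkl','rb'))
cv2.imwrite('pics/s8d.png',cv2.resize(cv2.convertScaleAbs(s['image'][185:235,275:335],alpha=2),None,fx=11,fy=11,interpolation=cv2.INTER_CUBIC)[:,:,::-1])
E
```

```text
(no output)
```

View pics/w8d.png

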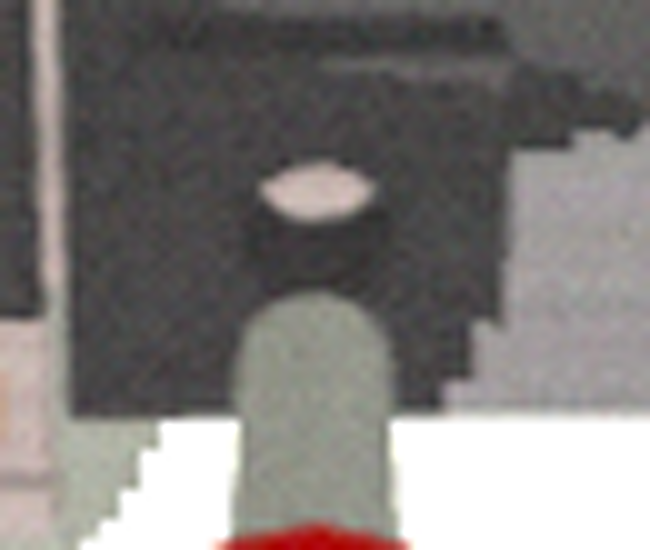

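View pics/s8d.png

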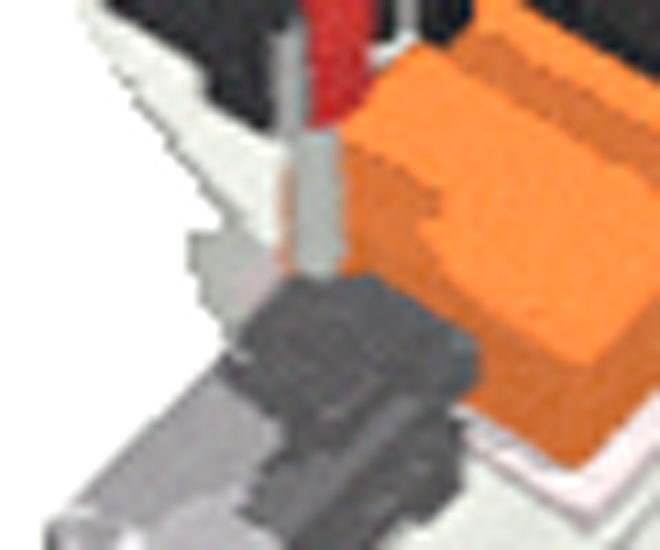

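```bash
python3 - <<'E'
from h import *
import pickle
f=pickle.load(open('wrist8.pkl','rb'))
u=np.array([-np.sin(np.radians(0)),0]) 
a=onz(f,316.3,195.5,74);b=onz(f,316.3,201.7,48);print('rim',a,b)
d=np.array([.994,.105,0])*6.75
print('hole est',a-d,b+d)
for z in(102,105):
  c=onz(f,316.1,208.7,z); print('nose',c-np.array([.994,.105,0])*(5 if z==102 else 6))
print(proj(f,(563.95,-78.46,102.4)), f['eye'])
s=pickle.load(open('scene8.pkl','rb'))
# nose bottom mid in scene
print('scene nose', proj(s,(563.95,-78.46,102.4)), 275+318/11-.5,185+272/11-.5)
print('scene hole was 303.7,215.3; proj',proj(s,(563.6,-79,74)))
E
```

```text
rim [570.45728123 -78.10317853  74.        ] [556.09121127 -79.65631679  48.        ]
hole est [563.74778123 -78.81192853  74.        ] [562.80071127 -78.94756679  48.        ]
nose [563.16394752 -78.67478607 102.        ]
nose [563.24641527 -78.66420573 105.        ]
(np.float64(315.93739402262514), np.float64(213.82059204892522)) [644.04490708 -69.99922677 313.55569015]
scene nose (np.float64(304.0360052345514), np.float64(208.6251406897475)) 303.40909090909093 209.22727272727272
scene hole was 303.7,215.3; proj (np.float64(304.10219310146476), np.float64(215.5989635588243))
```

Emit:
{"name": "apply_moves", "arguments": {"deltas": [0,0,0.3,0,0,0,0,0,0.8,0,0,0,0,0,1.4,0,0,0,0,0,1.9,0,0,0,0,0,2.2,0,0,0,0,0,2.4,0,0,0,0.02,0,2.4,0,0,0,0.02,0,2.5,0,0,0,0.02,0,2.5,0,0,0,0.02,0,2.5,0,0,0]}}

```text
t: 15.65
ee_pos: [563.7, -80.5, 164.3]
orientation: [0.742, -0.671, 0.0, -0.0]
ft_force: [-0.9, -0.8, -0.7]
gripper_width: 26.4
```

```bash
python3 - <<'E'
from h import *
import pickle
s=ctrl.read_state(); print(s['ft_force'],s['moment'],s['ee_pos'],s['orientation'])
f=snap('wrist','w9.png'); pickle.dump(f,open('w9.pkl','wb'))
cv2.imwrite('pics/w9d.png',cv2.resize(cv2.convertScaleAbs(f['image'][180:240,280:350],alpha=2),None,fx=10,fy=10,interpolation=cv2.INTER_CUBIC)[:,:,::-1])
E
```

```text
[-0.89799391 -0.78946396 -0.73200976] [ 0.01244882 -0.00140972 -0.01897211] [563.71388014 -80.45723528 164.3436546 ] [ 7.41908944e-01 -6.70500605e-01  1.58188499e-04 -1.79225476e-04]
```

View pics/w9d.png

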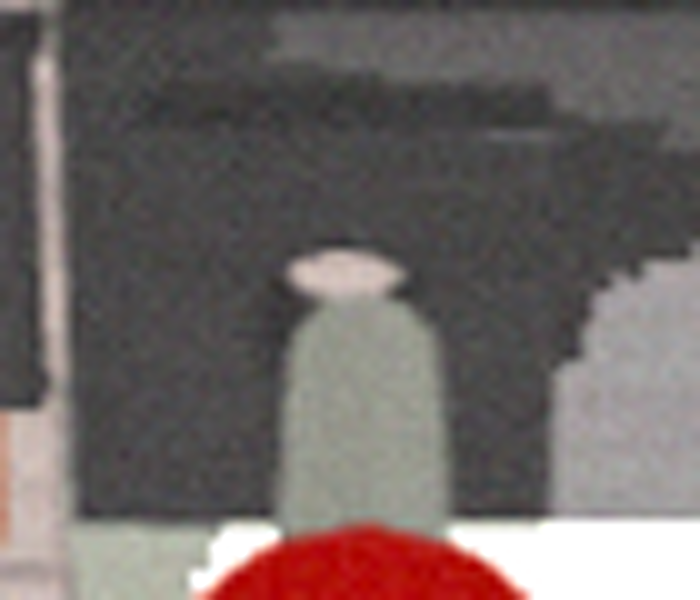

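Emit:
{"name": "apply_moves", "arguments": {"deltas": [-0.1,0,-0.05,0,0,0,-0.15,0,-0.1,0,0,0,-0.15,0,-0.1,0,0,0,-0.15,0,-0.1,0,0,0,-0.15,0,-0.1,0,0,0,-0.15,0,-0.1,0,0,0,-0.15,0,-0.1,0,0,0,-0.15,0,-0.1,0,0,0,-0.15,0,-0.1,0,0,0,-0.15,0,-0.1,0,0,0]}}

```text
t: 16.7
ee_pos: [563.5, -79.0, 165.3]
orientation: [0.742, -0.671, 0.0, -0.0]
ft_force: [-0.2, 0.3, -1.2]
gripper_width: 26.6
```

```bash
python3 - <<'E'
from h import *
import pickle
s=ctrl.read_state(); print(s['ft_force'],s['moment'],s['ee_pos'],s['orientation'])
f=snap('wrist','w10.png'); pickle.dump(f,open('w10.pkl','wb'))
cv2.imwrite('pics/w10d.png',cv2.resize(cv2.convertScaleAbs(f['image'][180:240,280:350],alpha=2),None,fx=10,fy=10,interpolation=cv2.INTER_CUBIC)[:,:,::-1])
E
```

```text
[-0.192928    0.32691173 -1.23760139] [ 0.05495353 -0.01758613  0.0356699 ] [563.54989914 -79.01590405 165.31413242] [ 7.41882712e-01 -6.70529635e-01  1.50442383e-04 -1.65228478e-04]
```

View pics/w10d.png

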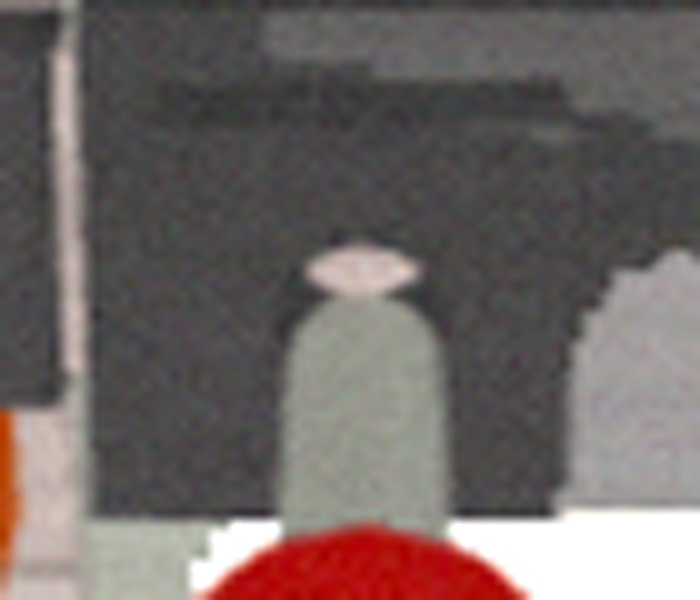

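```bash
python3 - <<'E'
from h import *
import pickle
f=pickle.load(open('w10.pkl','rb'))
d=np.array([.994,.105,0])
print('hole',onz(f,315.7,203.8,74)-6.75*d, onz(f,315.7,209.2,48)+6.75*d)
print('nose',onz(f,315.8,209,79)-5*d,onz(f,315.8,209,82)-6*d)
E
```

```text
hole [563.63451971 -78.83472198  74.        ] [563.0842941  -78.84407462  48.        ]
nose [562.74692424 -79.00113129  79.        ] [562.83105446 -78.99509412  82.        ]
```

Emit:
{"name": "apply_moves", "arguments": {"deltas": [0,-0.05,0.1,0,0,0,0,-0.05,0.2,0,0,0,0,-0.05,0.3,0,0,0,0,-0.05,0.4,0,0,0,0,-0.05,0.5,0,0,0,0,-0.05,0.6,0,0,0,0,-0.05,0.7,0,0,0,0,-0.05,0.75,0,0,0,0,-0.05,0.8,0,0,0,0,-0.05,0.8,0,0,0]}}

```text
t: 17.75
ee_pos: [564.0, -79.0, 157.3]
orientation: [0.742, -0.671, 0.0, -0.0]
ft_force: [0.6, 1.7, -1.5]
gripper_width: 26.2
```

```bash
python3 - <<'E'
from h import *
s=ctrl.read_state(); print(s['ft_force'],s['moment'],s['ee_pos'])
E
```

```text
[ 0.64790262  1.7437314  -1.50221155] [0.07011913 0.04484547 0.001498  ] [564.02679974 -78.9531217  157.26310234]
```

Emit:
{"name": "apply_moves", "arguments": {"deltas": [0,0,0.1,0,0,0,0,0,0.2,0,0,0,0,0,0.3,0,0,0,0,0,0.4,0,0,0,0,0,0.5,0,0,0,0,0,0.6,0,0,0,0,0,0.7,0,0,0,0,0,0.8,0,0,0,0,0,0.9,0,0,0,0,0,1,0,0,0]}}

```text
t: 18.75
ee_pos: [564.0, -78.9, 147.2]
orientation: [0.742, -0.67, 0.0, -0.0]
ft_force: [1.2, 0.5, -1.3]
gripper_width: 26.9
```

Emit:
{"name": "apply_moves", "arguments": {"deltas": [0,0,0.2,0,0,0,0,0,0.4,0,0,0,0,0,0.6,0,0,0,0,0,0.8,0,0,0,0,0,1,0,0,0,0,0,1.2,0,0,0,0,0,1.3,0,0,0,0,0,1.35,0,0,0,0,0,1.4,0,0,0,0,0,1.4,0,0,0]}}

```text
t: 19.75
ee_pos: [564.1, -78.9, 133.2]
orientation: [0.742, -0.671, 0.0, -0.0]
ft_force: [0.2, 0.3, -0.6]
gripper_width: 26.3
```

Emit:
{"name": "apply_moves", "arguments": {"deltas": [0,0,0,0,0,0,0,0,0,0,0,0,0,0,0,0,0,0,0,0,0,0,0,0,0,0,0,0,0,0,0,0,-1,0,0,0,0,0,-3,0,0,0,0,0,-5,0,0,0,0,0,-7,0,0,0,0,0,-8,0,0,0], "hand": 0.6}}

```text
t: 20.75
ee_pos: [564.4, -79.0, 215.4]
orientation: [0.742, -0.67, 0.001, -0.001]
ft_force: [0.1, 0.8, -0.9]
gripper_width: 51.1
```

```bash
python3 - <<'E'
from h import *
import pickle
s=ctrl.read_state(); print(s['ft_force'],s['ee_pos'])
f=snap('wrist','w11.png'); pickle.dump(f,open('w11.pkl','wb'))
g=snap('scene','s11.png'); pickle.dump(g,open('s11.pkl','wb'))
cv2.imwrite('pics/s11c.png',cv2.resize(cv2.convertScaleAbs(g['image'][160:250,260:370],alpha=1.6),None,fx=6,fy=6,interpolation=cv2.INTER_CUBIC)[:,:,::-1])
print('exp head top at 133',proj(f,(563.5,-78.9,133)),proj(g,(563.5,-78.9,133)))
E
```

```text
[ 0.10536229  0.81130303 -0.8558735 ] [564.44554252 -79.02370594 215.43653285]
exp head top at 133 (np.float64(315.5367011029953), np.float64(217.05300360158236)) (np.float64(303.4044634066728), np.float64(200.7592676294888))
```

View pics/w11.png

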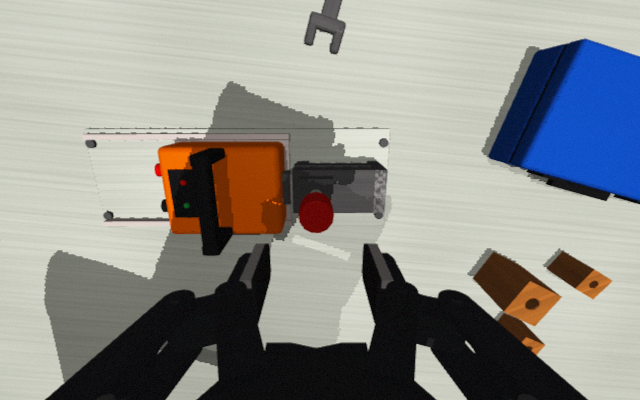

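View pics/s11c.png

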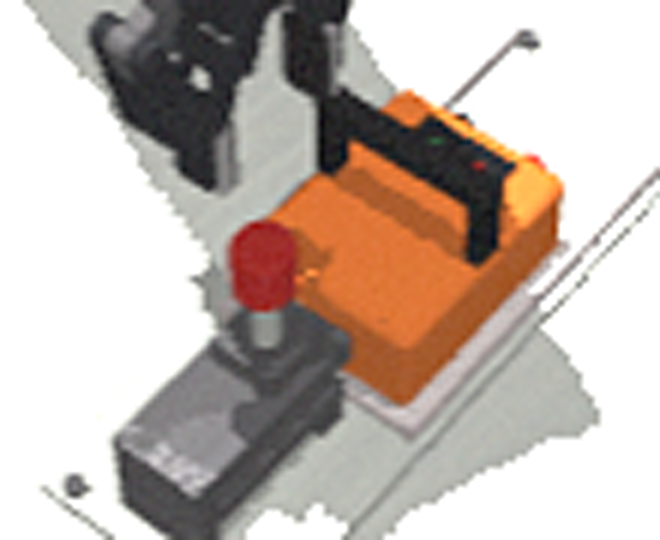

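```bash
python3 - <<'E'
from h import *
delta((555.7,16.4,104.5),-84)
E
```

```text
d cm [-9.589 -0.062 11.014] rot [-0.17 -0.05 -0.21] t 20.85
```

Emit:
{"name": "apply_moves", "arguments": {"deltas": [-2,0,0,0,0,0,-5.5,0,0,0,0,0,-8.8,-0.1,0.5,0,0,-0.2,-9.6,-0.1,2,0,0,-0.2,-9.6,-0.1,5,0,0,-0.2,-9.6,-0.1,8,0,0,-0.2,-9.6,-0.1,10,0,0,-0.2,-9.6,-0.1,10.7,0,0,-0.2,-9.6,-0.1,11,0,0,-0.2,-9.6,-0.1,11,0,0,-0.2], "hand": 0.5}}

```text
t: 21.85
ee_pos: [556.2, 16.5, 104.8]
orientation: [0.743, -0.669, 0.001, -0.001]
ft_force: [0.8, -0.2, -0.3]
gripper_width: 42.9
```

Emit:
{"name": "apply_moves", "arguments": {"deltas": [0,0,0,0,0,0,0,0,0,0,0,0,0,0,0,0,0,0,0,0,0,0,0,0,0,0,0,0,0,0,0,0,0,0,0,0,0,0,0,0,0,0,0,0,0,0,0,0,0,0,0,0,0,0,0,0,0,0,0,0], "hand": 0, "grip_force": 30}}

```text
t: 22.85
ee_pos: [556.5, 16.4, 105.7]
orientation: [0.743, -0.669, 0.002, -0.001]
ft_force: [-1.2, 0.7, 6.4]
gripper_width: 13.2
```

```bash
python3 - <<'E'
from h import *
import pickle
s=ctrl.read_state(); print(s['ft_force'],s['moment'],s['ee_pos'])
f=snap('wrist','w12.png'); pickle.dump(f,open('w12.pkl','wb'))
E
```

```text
[-1.15456036  0.69847595  6.42883363] [-0.03831329  0.1907053   0.01641746] [556.52186261  16.44402643 105.67272094]
```

View pics/w12.png

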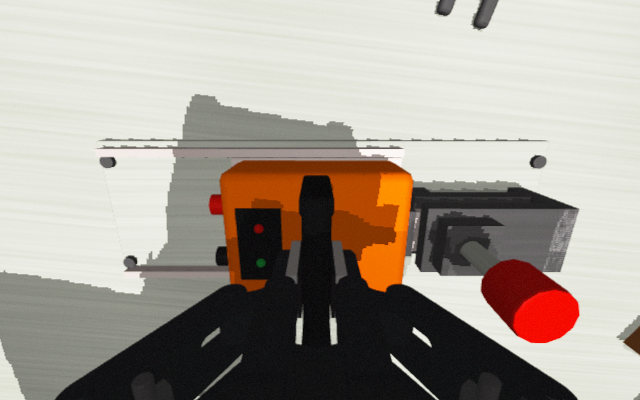

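Emit:
{"name": "apply_moves", "arguments": {"deltas": [-0.1,0,0,0,0,0,-0.2,0,0,0,0,0,-0.3,0,0,0,0,0,-0.4,0,0,0,0,0,-0.5,0,0,0,0,0,-0.6,0,0,0,0,0,-0.7,0,0,0,0,0,-0.8,0,0,0,0,0,-0.9,0,0,0,0,0,-1,0,0,0,0,0]}}

```text
t: 23.9
ee_pos: [555.5, 26.4, 105.7]
orientation: [0.743, -0.669, 0.002, -0.001]
ft_force: [-0.9, -3.8, -0.6]
gripper_width: 13.4
```

Emit:
{"name": "apply_moves", "arguments": {"deltas": [-0.03,0,0,0,0,0,-0.06,0,0,0,0,0,-0.1,0,0,0,0,0,-0.12,0,0,0,0,0,-0.15,0,0,0,0,0,-0.18,0,0,0,0,0,-0.2,0,0,0,0,0,-0.22,0,0,0,0,0,-0.25,0,0,0,0,0,-0.25,0,0,0,0,0]}}

```text
t: 24.9
ee_pos: [555.2, 29.0, 105.7]
orientation: [0.743, -0.669, 0.002, -0.001]
ft_force: [-0.4, -3.8, 0.2]
gripper_width: 13.3
```

```bash
python3 - <<'E'
from h import *
import pickle
s=ctrl.read_state(); print(s['ft_force'],s['moment'],s['ee_pos'])
f=snap('wrist','w13.png'); pickle.dump(f,open('w13.pkl','wb'))
E
```

```text
[-0.4136037  -3.78802142  0.18238257] [-0.43719101  0.04301805  0.00559808] [555.22557081  28.97757812 105.73759982]
```

View pics/w13.png

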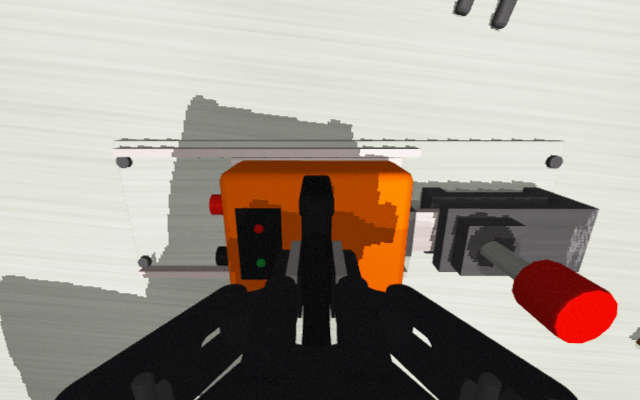

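Emit:
{"name": "apply_moves", "arguments": {"deltas": [-0.02,0,0,0,0,0,-0.04,0,0,0,0,0,-0.06,0,0,0,0,0,-0.08,0,0,0,0,0,-0.1,0,0,0,0,0,-0.12,0,0,0,0,0,-0.14,0,0,0,0,0,-0.16,0,0,0,0,0,-0.18,0,0,0,0,0,-0.18,0,0,0,0,0]}}

```text
t: 25.95
ee_pos: [555.0, 30.8, 105.7]
orientation: [0.743, -0.669, 0.002, -0.001]
ft_force: [-0.6, -2.3, -0.1]
gripper_width: 13.5
```

```bash
python3 - <<'E'
from h import *
s=ctrl.read_state(); print(s['ft_force'],s['moment'],s['ee_pos'])
f=snap('wrist','w14.png')
h=cv2.cvtColor(f['image'],cv2.COLOR_RGB2HSV)
m=cv2.inRange(h,(0,190,60),(4,255,255)); k,l,st,c=cv2.connectedComponentsWithStats(m); print(st[1:])
E
```

```text
[-0.64685907 -2.27482403 -0.05396839] [-0.46055129 -0.01803583  0.00829898] [555.03285737  30.79587495 105.73999164]
[[ 210  195   13   19  206]
 [ 254  224   10    9   63]
 [ 516  260  105   83 5326]]
```

Emit:
{"name": "apply_moves", "arguments": {"deltas": [-0.02,0,0,0,0,0,-0.04,0,0,0,0,0,-0.06,0,0,0,0,0,-0.08,0,0,0,0,0,-0.1,0,0,0,0,0,-0.12,0,0,0,0,0,-0.14,0,0,0,0,0,-0.16,0,0,0,0,0,-0.16,0,0,0,0,0,-0.16,0,0,0,0,0]}}

```text
t: 27.0
ee_pos: [554.9, 32.5, 105.7]
orientation: [0.743, -0.669, 0.002, -0.001]
ft_force: [0.2, -1.6, -1.1]
gripper_width: 13.4
```

```bash
python3 - <<'E'
from h import *
s=ctrl.read_state(); print(s['ft_force'],s['moment'],s['ee_pos'])
f=snap('wrist','w15.png')
h=cv2.cvtColor(f['image'],cv2.COLOR_RGB2HSV)
m=cv2.inRange(h,(0,190,60),(4,255,255)); k,l,st,c=cv2.connectedComponentsWithStats(m); print(st[1:])
E
```

```text
[ 0.18541898 -1.60534452 -1.05722981] [-0.31561332  0.03143443 -0.01969282] [554.89205452  32.46585535 105.73918755]
[[ 210  195   13   19  208]
 [ 254  224   10    9   62]
 [ 487  239   82   67 3564]]
```

```bash
python3 - <<'E'
from h import *
import pickle
g=snap('scene','s15.png'); pickle.dump(g,open('s15.pkl','wb'))
cv2.imwrite('pics/s15c.png',cv2.resize(cv2.convertScaleAbs(g['image'][160:250,260:370],alpha=1.6),None,fx=6,fy=6,interpolation=cv2.INTER_CUBIC)[:,:,::-1])
for z in (100,112,115,118): print(z,np.round(proj(g,(563.5,-78.9,z)),1))
E
```

```text
100 [303.8 209.2]
112 [303.7 206.2]
115 [303.6 205.4]
118 [303.6 204.7]
```

View pics/w15.png

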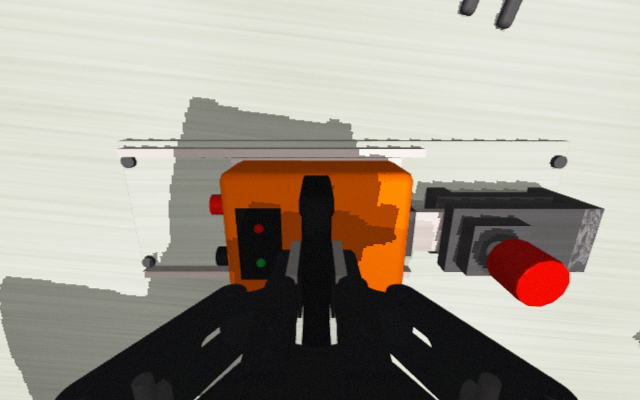

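View pics/s15c.png

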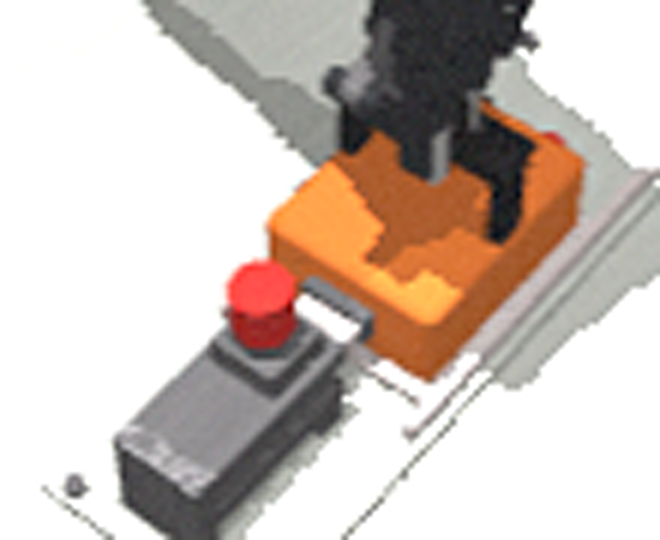

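Emit:
{"name": "apply_moves", "arguments": {"deltas": [0,0,0,0,0,0,0,0,0,0,0,0,0,0,0,0,0,0,0,0,0,0,0,0,0,0,-0.5,0,0,0,0,0,-2,0,0,0,0,0,-4.5,0,0,0,0,0,-7,0,0,0,0,0,-8.5,0,0,0,0,0,-9,0,0,0], "hand": 0.5}}

```text
t: 28.1
ee_pos: [554.9, 32.5, 197.7]
orientation: [0.743, -0.669, 0.003, -0.002]
ft_force: [0.0, 0.0, -0.8]
gripper_width: 43.0
```

```bash
python3 - <<'E'
from h import *
delta((563.9,-78.9,160),-84)
E
```

```text
d cm [11.17   0.291  3.782] rot [-0.42 -0.09 -0.02] t 28.1
```

Emit:
{"name": "apply_moves", "arguments": {"deltas": [1,0,0,0,0,0,3,0.1,0,0,0,0,5.5,0.2,0,-0.2,0,0,8,0.3,0,-0.4,0,0,10,0.3,1,-0.4,-0.1,0,11,0.3,2,-0.4,-0.1,0,11.2,0.3,3,-0.4,-0.1,0,11.2,0.3,3.5,-0.4,-0.1,0,11.2,0.3,3.8,-0.4,-0.1,0,11.2,0.3,3.8,-0.4,-0.1,0], "hand": 0}}

```text
t: 29.1
ee_pos: [563.8, -78.4, 159.4]
orientation: [0.743, -0.669, -0.0, -0.0]
ft_force: [0.3, -0.8, -0.6]
gripper_width: -0.2
```

```bash
python3 - <<'E'
from h import *
delta((563.9,-78.9,138),-84)
s=ctrl.read_state(); print(s['ft_force'],s['gripper_width'])
f=snap('wrist','w16.png')
g=snap('scene','s16.png')
cv2.imwrite('pics/s16c.png',cv2.resize(cv2.convertScaleAbs(g['image'][160:250,260:370],alpha=1.6),None,fx=6,fy=6,interpolation=cv2.INTER_CUBIC)[:,:,::-1])
E
```

```text
d cm [ 0.049 -0.01   2.144] rot [0.01 0.03 0.04] t 29.1
[ 0.25440865 -0.75920811 -0.57470208] -0.22716978470181612
```

View pics/w16.png

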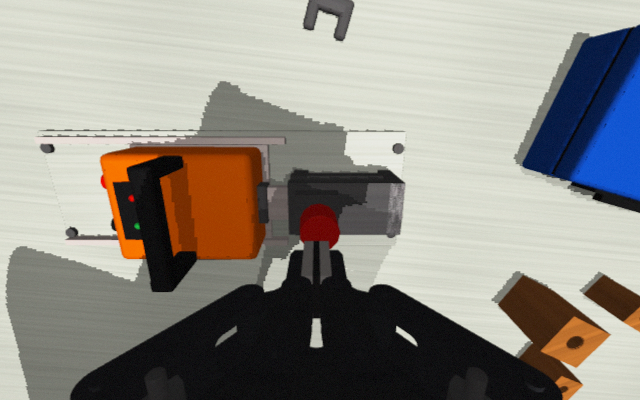

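View pics/s16c.png

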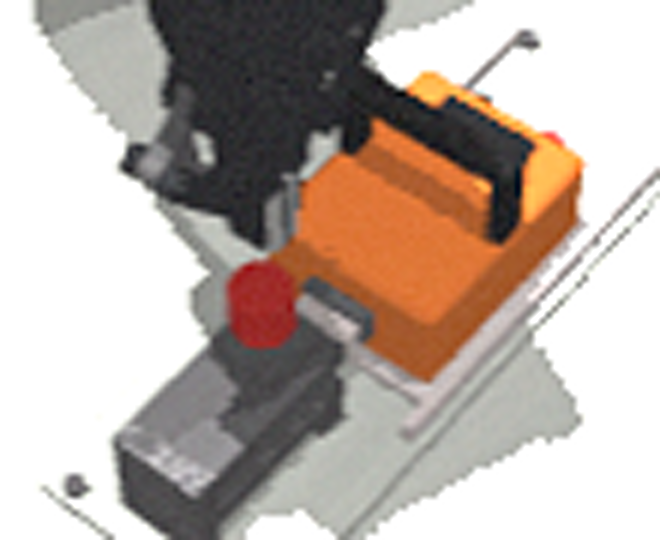

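Emit:
{"name": "apply_moves", "arguments": {"deltas": [0,0,0.3,0,0,0,0,0,0.7,0,0,0,0,0,1.1,0,0,0,0,0,1.5,0,0,0,0,0,1.7,0,0,0,0,0,1.8,0,0,0,0,0,1.9,0,0,0,0,0,2,0,0,0,0,0,2,0,0,0,0,0,2,0,0,0]}}

```text
t: 30.2
ee_pos: [564.0, -78.6, 140.1]
orientation: [0.743, -0.669, 0.0, -0.0]
ft_force: [-0.4, 0.6, 0.1]
gripper_width: 0.3
```

Emit:
{"name": "apply_moves", "arguments": {"deltas": [0,0,0.1,0,0,0,0,0,0.2,0,0,0,0,0,0.3,0,0,0,0,0,0.35,0,0,0,0,0,0.4,0,0,0,0,0,0.5,0,0,0,0,0,0.55,0,0,0,0,0,0.6,0,0,0,0,0,0.6,0,0,0,0,0,0.6,0,0,0]}}

```text
t: 31.2
ee_pos: [564.1, -78.6, 134.1]
orientation: [0.743, -0.669, 0.0, -0.0]
ft_force: [0.2, 0.2, 0.3]
gripper_width: -0.0
```

Tips are at about 115 mm with no contact yet, so I'll keep going gently.

Emit:
{"name": "apply_moves", "arguments": {"deltas": [0,0,0.05,0,0,0,0,0,0.1,0,0,0,0,0,0.15,0,0,0,0,0,0.2,0,0,0,0,0,0.25,0,0,0,0,0,0.3,0,0,0,0,0,0.35,0,0,0,0,0,0.4,0,0,0,0,0,0.4,0,0,0,0,0,0.4,0,0,0]}}

```text
t: 32.2
ee_pos: [564.0, -78.6, 130.1]
orientation: [0.743, -0.669, 0.0, -0.0]
ft_force: [-0.6, 0.4, -0.4]
gripper_width: -0.4
```

Emit:
{"name": "apply_moves", "arguments": {"deltas": [0,0,0.05,0,0,0,0,0,0.1,0,0,0,0,0,0.15,0,0,0,0,0,0.2,0,0,0,0,0,0.2,0,0,0,0,0,0.25,0,0,0,0,0,0.25,0,0,0,0,0,0.3,0,0,0,0,0,0.3,0,0,0,0,0,0.3,0,0,0]}}

```text
t: 33.2
ee_pos: [564.0, -78.6, 127.1]
orientation: [0.743, -0.669, 0.0, -0.0]
ft_force: [-0.8, 0.0, 0.7]
gripper_width: 0.2
```

```bash
python3 - <<'E'
from h import *
import pickle
s=ctrl.read_state(); print(s['ft_force'],s['ee_pos'])
f=snap('wrist','w17.png')
g=snap('scene','s17.png')
cv2.imwrite('pics/s17c.png',cv2.resize(cv2.convertScaleAbs(g['image'][160:250,260:370],alpha=1.6),None,fx=6,fy=6,interpolation=cv2.INTER_CUBIC)[:,:,::-1])
E
```

```text
[-7.91977792e-01  5.15386846e-04  6.91068741e-01] [564.02954211 -78.64275874 127.10704929]
```

View pics/s17c.png

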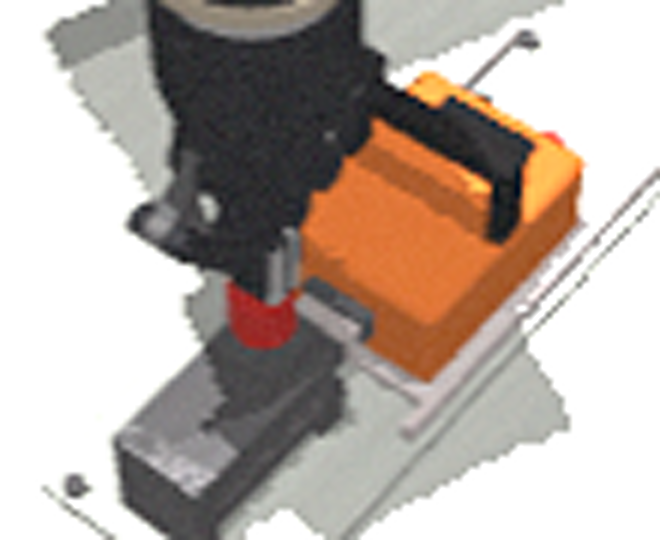

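View pics/w17.png

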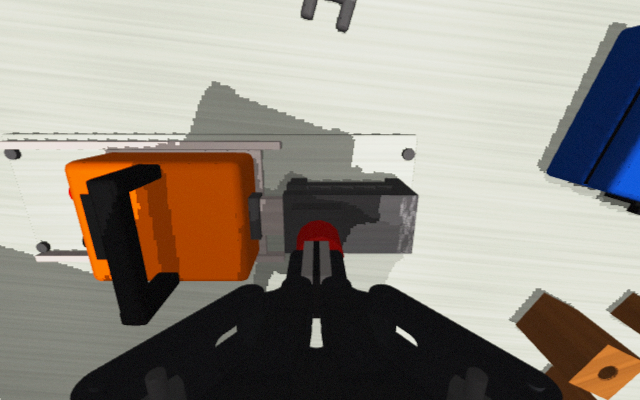

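Emit:
{"name": "apply_moves", "arguments": {"deltas": [0,0,0.05,0,0,0,0,0,0.1,0,0,0,0,0,0.15,0,0,0,0,0,0.2,0,0,0,0,0,0.2,0,0,0,0,0,0.2,0,0,0,0,0,0.25,0,0,0,0,0,0.25,0,0,0,0,0,0.25,0,0,0,0,0,0.25,0,0,0]}}

```text
t: 34.3
ee_pos: [564.0, -78.7, 124.6]
orientation: [0.743, -0.669, 0.0, -0.0]
ft_force: [0.1, 0.2, 0.5]
gripper_width: -0.2
```

```bash
python3 - <<'E'
from h import *
import pickle
g=pickle.load(open('s15.pkl','rb'))
c=np.array(g['eye'])-np.array([563.5,-78.9,0]); c[2]=0; c/=np.linalg.norm(c)
for z in (74,80,86,92):
    b=np.array(proj(g,np.array([563.5,-78.9,z])+14*c)); t=np.array(proj(g,np.array([563.5,-78.9,z+26])-14*c)); print(z,'bottom row crop',(b[1]+.5-160)*6,'top row',(t[1]+.5-160)*6)
E
```

```text
74 bottom row crop 363.92138834522103 top row 271.0201782697154
80 bottom row crop 355.37294510786177 top row 261.9514231238539
86 bottom row crop 346.7338192247884 top row 252.78614310623436
92 bottom row crop 338.0025600473468 top row 243.52278890278376
```

```bash
python3 - <<'E'
from h import *
import pickle
s=ctrl.read_state(); print(s['ft_force'],s['ee_pos'])
f=snap('wrist','w18.png')
g=snap('scene','s18.png')
a=cv2.resize(cv2.convertScaleAbs(g['image'][185:235,275:335],alpha=1.8),None,fx=8,fy=8,interpolation=cv2.INTER_CUBIC)
b=cv2.resize(cv2.convertScaleAbs(f['image'][200:300,270:370],alpha=2),None,fx=4,fy=4,interpolation=cv2.INTER_CUBIC)[:400]
w=np.zeros((400,880,3),np.uint8); w[:,:480]=a; w[:,480:]=b
cv2.imwrite('pics/c18.png',cv2.resize(w,(792,360))[:,:,::-1])
E
```

```text
[0.11755984 0.18082717 0.46580617] [564.04044903 -78.66692278 124.57622347]
```

View pics/c18.png

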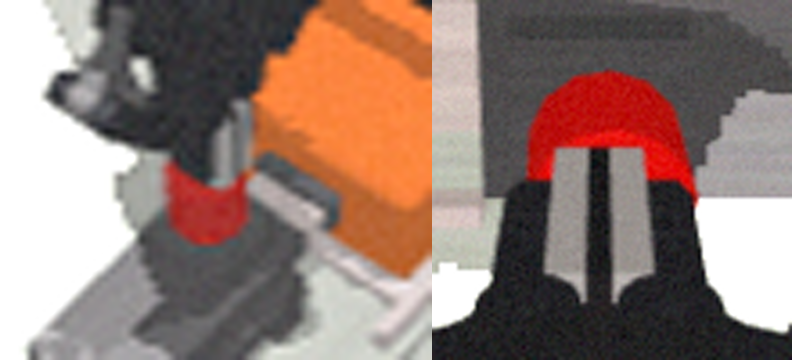

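Emit:
{"name": "apply_moves", "arguments": {"deltas": [0,0,0.05,0,0,0,0,0,0.1,0,0,0,0,0,0.15,0,0,0,0,0,0.2,0,0,0,0,0,0.2,0,0,0,0,0,0.2,0,0,0,0,0,0.2,0,0,0,0,0,0.2,0,0,0,0,0,0.2,0,0,0,0,0,0.2,0,0,0]}}

```text
t: 35.4
ee_pos: [564.0, -78.6, 122.6]
orientation: [0.743, -0.669, 0.0, -0.0]
ft_force: [-0.1, 0.1, 1.0]
gripper_width: -0.0
```

Emit:
{"name": "apply_moves", "arguments": {"deltas": [0,0,0.05,0,0,0,0,0,0.1,0,0,0,0,0,0.15,0,0,0,0,0,0.2,0,0,0,0,0,0.2,0,0,0,0,0,0.2,0,0,0,0,0,0.2,0,0,0,0,0,0.2,0,0,0,0,0,0.2,0,0,0,0,0,0.2,0,0,0]}}

```text
t: 36.4
ee_pos: [564.0, -78.6, 120.6]
orientation: [0.743, -0.669, 0.0, -0.0]
ft_force: [0.7, 0.1, -0.7]
gripper_width: -0.1
```

```bash
python3 - <<'E'
from h import *
s=ctrl.read_state(); print(s['ft_force'],s['ee_pos'])
f=snap('wrist','w19.png')
g=snap('scene','s19.png')
a=cv2.resize(cv2.convertScaleAbs(g['image'][185:235,275:335],alpha=1.8),None,fx=8,fy=8,interpolation=cv2.INTER_CUBIC)
b=cv2.resize(cv2.convertScaleAbs(f['image'][200:300,270:370],alpha=2),None,fx=4,fy=4,interpolation=cv2.INTER_CUBIC)[:400]
w=np.zeros((400,880,3),np.uint8); w[:,:480]=a; w[:,480:]=b
cv2.imwrite('pics/c19.png',cv2.resize(w,(792,360))[:,:,::-1])
E
```

```text
[ 0.69481707  0.07839011 -0.65811525] [564.01456236 -78.64752596 120.56802211]
```

View pics/c19.png

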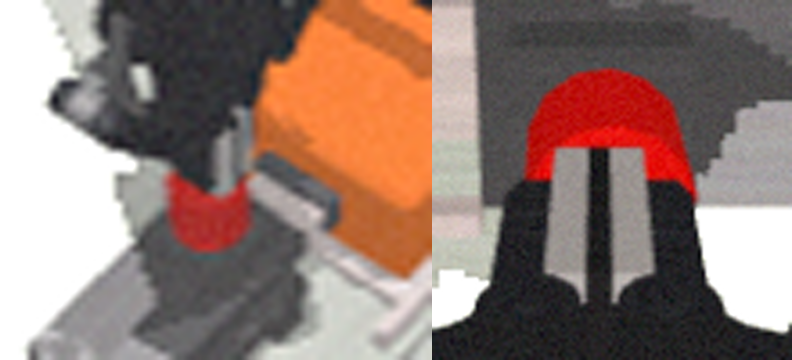

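Emit:
{"name": "apply_moves", "arguments": {"deltas": [0,0,0.05,0,0,0,0,0,0.1,0,0,0,0,0,0.12,0,0,0,0,0,0.15,0,0,0,0,0,0.15,0,0,0,0,0,0.15,0,0,0,0,0,0.15,0,0,0,0,0,0.15,0,0,0,0,0,0.15,0,0,0,0,0,0.15,0,0,0]}}

```text
t: 37.5
ee_pos: [564.2, -78.6, 119.6]
orientation: [0.743, -0.669, 0.001, -0.001]
ft_force: [-0.2, 1.7, 7.0]
gripper_width: 0.1
```

Emit:
{"name": "apply_moves", "arguments": {"deltas": [0,0,0.02,0,0,0,0,0,0.04,0,0,0,0,0,0.06,0,0,0,0,0,0.08,0,0,0,0,0,0.08,0,0,0,0,0,0.08,0,0,0,0,0,0.08,0,0,0,0,0,0.08,0,0,0,0,0,0.08,0,0,0,0,0,0.08,0,0,0]}}

```text
t: 38.5
ee_pos: [564.4, -78.5, 119.5]
orientation: [0.743, -0.669, 0.001, -0.001]
ft_force: [-1.4, 2.5, 9.8]
gripper_width: -0.1
```

Emit:
{"name": "apply_moves", "arguments": {"deltas": [0,0,-0.1,0,0,0,0,0,-0.5,0,0,0,0,0,-1.5,0,0,0,0,0,-3,0,0,0,0,0,-5,0,0,0,0,0,-7.5,0,0,0,0,0,-10,0,0,0,0,0,-12,0,0,0,0,0,-13,0,0,0,0,0,-13,0,0,0]}}

```text
t: 39.5
ee_pos: [564.3, -78.6, 250.8]
orientation: [0.743, -0.669, 0.002, -0.001]
ft_force: [-0.0, 0.2, 0.4]
gripper_width: 0.1
```

```bash
python3 - <<'E'
from h import *
s=ctrl.read_state(); print(s['ft_force'],s['ee_pos'])
f=snap('wrist','w20.png')
g=snap('scene','s20.png')
cv2.imwrite('pics/s20c.png',cv2.resize(cv2.convertScaleAbs(g['image'][160:250,260:370],alpha=1.6),None,fx=6,fy=6,interpolation=cv2.INTER_CUBIC)[:,:,::-1])
cv2.imwrite('pics/w20c.png',cv2.resize(cv2.convertScaleAbs(f['image'][150:250,250:370],alpha=1.6),None,fx=6,fy=6,interpolation=cv2.INTER_CUBIC)[:,:,::-1])
for z in (100,103): print(proj(f,(563.5,-78.9,z)))
E
```

```text
[-0.03041484  0.22229084  0.42881949] [564.33778797 -78.55870813 250.82009368]
(np.float64(315.9860062991939), np.float64(192.66308713713386))
(np.float64(315.99117238103076), np.float64(193.50250258356954))
```

View pics/s20c.png

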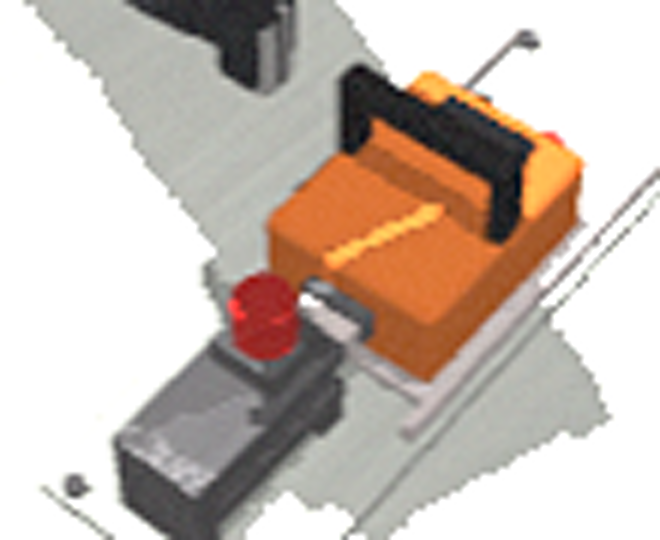

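View pics/w20c.png

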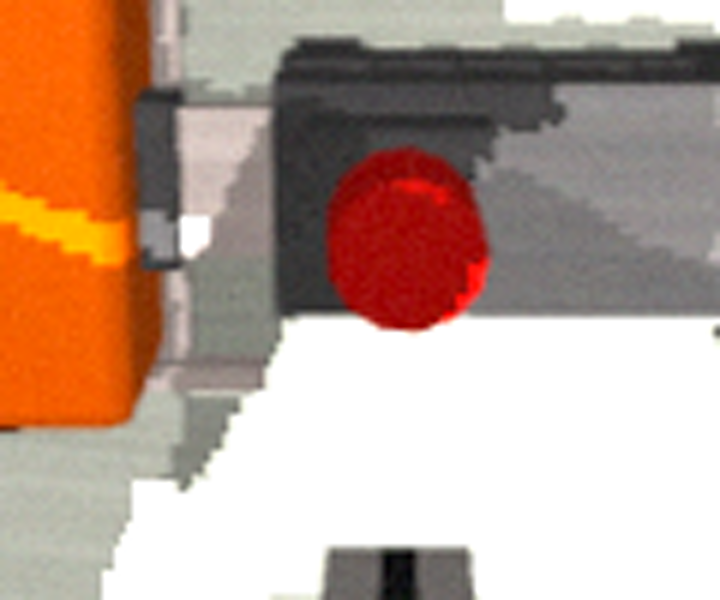

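View pics/s20.png

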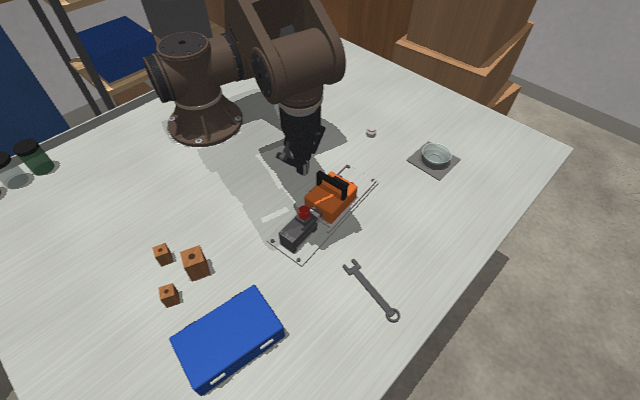

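```bash
python3 - <<'E'
from h import *
print(ctrl.close_job())
E
```

```text
the job is handed in; nothing more can be done
None
```

The charger is locked: its tongue is in the yoke, with the red-headed pin down through both ears and the eye. I handed the job in at about 39.6 s, with the gripper empty and about 130 mm above the pin head.

- **Sliding in:** I gripped the handle and pushed the charger to its hard stop. It reached the stop about 5 mm sooner than I expected, and the wrist force read 47 N at the end of that move before I eased off.
- **Fitting the pin:** The pin came from the largest wooden block. It entered the upper hole with under 2 N of side force and was let go to rest on solid tongue.
- **Finding the eye:** I drew the charger back in steps of 1 to 3 mm after the first 10 mm, at 2 to 4 N. After about 16 mm the pin dropped, and no jump in force showed that the charger was pressing on it.
- **Pressing home:** I released the handle and pushed the head down with shut fingers until it stopped, at about 10 N.

**Last checks:**
- **Head height:** By touch, the head's top was about 100.5 mm above the shelf, against 100 mm when home. The top edge in the scene picture agrees. The bottom edge read 2 to 3 mm high, but the picture is too coarse to settle that.
- **Catch force:** I never saw the 2 to 6 N of the sprung balls. It probably passed between readings, and the head moved down with the fingers until the firm stop.
- **Other things:** In the last scene picture, the ashtray, case, spanner and cap look unmoved.

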